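# Set a cheese block against the flip stop of a slicing guide

## Task

Get the cheese ready for slicing: flip the slicing guide's raised stop all the way down across the lane, then slide the cheese block along the guide, flat against the fence, until it meets the stop's sprung bumper. Press it against the bumper with a steady push of about 10 N for a full second, always well under 20 N, then ease off and let go, leaving the stop down and the block square on the bed, flush with the fence and still touching the bumper, and the lemon, onion and tin where they are.

Things in the scene. Friction and masses are not known exactly. Their poses are not given: they have to be found in the camera images.
- guide: Wooden slicing guide, fixed: bed 150 (x) x 340 (y) mm, its top 15 mm above the worktop. Origin under the bed's centre, on the worktop; z up, y along the lane towards the stop, x from the robot's side to the fence. The darker fence (16 mm thick, top at z = 45 mm) runs along y, its lane face at x = 27.5 mm. The thin dark line across the bed is only the knife's mark.
- stop (a joint): Angle of the flip stop about an axis along the guide's y: 0 = fully down, level across the lane, on its end stop; at the start raised at 1.0 to 1.35 rad (limit 1.5). A stiff hinge holds it where it is left; 2 to 3 N on the red tab turns it. Push it over from the fence side, then down from above, in an arc about stop_hinge.
- stop_hinge (a point): Middle of the stop's hinge axis, above the fence at x 35.5, y 120, z 58 mm in the guide's frame. The stop's arm is a bar 16 mm wide (along y) and 12 mm thick, centred on this axis, reaching 84 mm from it (to -x when down).
- stop_tab (a point): Middle of the upper face of the red tab (26 x 20 mm) at the free end of the stop's arm, 71 mm from the hinge axis.
- stop_arm: The stop's arm; origin on the hinge axis, axes as the guide's when down. It carries a black rubber bumper, 44 (x) x 28 (z) mm, when down centred at guide x 0, z 45 mm. A set screw puts the bumper's face 28 to 52 mm on the -y side of the arm's middle: this differs each time and is not measured, so feel for it. The bumper is sprung, damped, about 4 N per mm, 7 mm travel.
- cheese: Cheese block in dark red wax with one pale cut end (+y), 55 (x) x 100 (y) x 50 (z) mm, 0.28 to 0.46 kg, loose on the bed (1 to 4 N slides it). Origin at its centre (40 mm above the worktop), z up, y along its length. At the start it lies 8 to 25 mm off the fence and up to 0.2 rad askew. Flush with the fence its centre is at guide x = 0.
- lemon: Yellow lemon, 78 x 55 x 56 mm, a bystander at the left front; origin under its centre.
- onion: Red onion, 78 mm across, 84 mm high, a bystander at the right back; origin under its centre.
- tin: Low round food tin with a picture of tomatoes, 75 mm across, 58 mm high, a bystander behind the guide; origin under its centre.

How it is judged:
On the way, in this order (a step that is already met when the one before it is completed fails the run):
1. the stop is flipped fully down (within 0.06 rad) while the cheese does not yet touch it (value of joint stop below 0.06 rad and contact force between cheese and stop_arm below 0.05 N), for 0.2 s.
2. the block, square and flush with the fence, is pressed against the stop with 6 to 14 N for 0.7 s (value of joint stop below 0.06 rad and x of cheese in the frame of guide between -0.004 and 0.004 m and z of cheese in the frame of guide between 0.035 and 0.045 m and angle between the x axis of cheese and the x axis of guide, either way round below 0.06 rad and angle between cheese's own z axis and vertical below 0.1 rad and contact force between cheese and stop_arm between 6 and 14 N), for 0.7 s.
At the end, for the whole second after the job is handed in: The stop is down (within 0.06 rad), the block lies on the bed at rest, flush with the fence (centre within 4 mm of its flush line), square within 0.06 rad, and touches the stop's bumper (more than 0.1 N) (value of joint stop below 0.06 rad and x of cheese in the frame of guide between -0.004 and 0.004 m and z of cheese in the frame of guide between 0.035 and 0.045 m and angle between the x axis of cheese and the x axis of guide, either way round below 0.06 rad and angle between cheese's own z axis and vertical below 0.1 rad and contact force between cheese and stop_arm above 0.1 N and linear speed of cheese below 0.01 m/s).
It fails at once if the block is pressed against the stop with 20 N or more (contact force between cheese and stop_arm above 20 N).
It fails at once if the lemon is moved by more than 30 mm (distance of lemon from where it was at the start of the episode above 0.03 m).
It fails at once if the onion is moved by more than 30 mm (distance of onion from where it was at the start of the episode above 0.03 m).
It fails at once if the tin is moved by more than 30 mm (distance of tin from where it was at the start of the episode above 0.03 m).
It also fails if it takes over 67 s, if anything falls off the work surface, if the arm or the gripper's body presses on something with over 40 N, if the wrist force passes 120 N, or if a joint passes its speed limit or range.

## Robot

A 6-joint arm with a two-finger parallel gripper is mounted at the origin on a cart in front of the work surface, level with it; the furniture and walls round the work are solid. World frame = base frame: x ahead of the robot, y to its left, z up, the work surface at z = 0. Lengths are in m, angles in rad, forces in N, time in s.
With the tool pointing down it reaches from about 0.375 to 0.975 m from the base axis. Payload 3.8 kg.
Tool frame: the origin (TCP) lies at the very end of the fingers, on their centre line; the grasp point (between the pads) lies 19 mm behind it; z points along the fingers, y is the direction in which the jaws open and shut (so a half turn about z gives the same grasp; the last joint's range is limited). The gripper opens to 85 mm and grips with 20 to 120 N. Pads are 22 mm wide; open, the fingers measure 114 mm over their backs; the gripper's body (76 mm by 85 mm) begins 54 mm behind the grasp point. The pads swing forward as they close: fully open they stand 13 mm farther back than shut.
Start: joints at [1.256, 0.264, 1.604, -0, 1.274, -0.037], TCP at [0.185, 0.649, 0.231] pointing down, gripper open.
Joint ranges: [-2.63, 2.63], [-0.94, 2.18], [0.31, 2.57], [-1.31, 4.45], [0, 2.66], [-2.55, 2.55]. Speed limits (rad/s): [2.57, 2.57, 3.14, 3.14, 3.14, 3.14].

## Interface

Orientations are given as a rotation vector (axis times angle).
In Python, from workcell import bot, viewer gives the robot as it stands.
- The arm moves only by the tool jog_arm, never from a script. Its argument "motion" is a list of rows, each an object of numbers: "dx", "dy", "dz": the shift along the world's x, y, z in cm; "turn": the turn about the world's z in rad. A call has 1 to 12 rows; each row shifts and turns the commanded pose from where the row before left it; what a row does not reach is not made up. A row lasts 1/12 s, in which the tool goes at most 41.7 mm and 7.16 degrees, less where a joint would pass 70% of its speed; a pose out of reach is approached as far as the arm can. A call is refused whole if a number of a shift passes 4.17 or a number of a turn 0.125, either way. A call with a gripper value outside its range is refused whole. "fingers" is the finger opening in cm, from 0 to 8.54, set as the call begins (left out, the last holds). The fingers move at their own pace and stop on an object; "grip_force" is the grip in N (left out, the last holds). Time passes only in rows, so rows that do not move let the fingers close. It gives the time, the measured TCP pose, the force and the opening at its end, in the units of the state.
- bot.read_state(): the state, without advancing time (a new reading comes with each control period).
- viewer.read_camera(name): name is "side" or "top" or "wrist"; returns (picture, depth): 480x640x3 uint8, red, green, blue; 480x640 float32, m along the optical axis (not along the pixel's ray), 0 where there is no reading.
- viewer.camera_info(name): a dict with "vertical_fov" (degrees; the focal length in pixels is half the picture's height over the tangent of half this angle, whatever the lens; pixels are square), "cx", "cy" (the principal point, pixels), "dist" ([k1, k2, p1, p2, k3] as OpenCV has them; the pictures are not rectified), "R" (3x3) and "t" (3): a world point X has camera coordinates R X + t. Camera axes: x right, y down, z forward; pixel columns grow to the right and rows downward; lengths in m; the calibration is good to about 2 mm. A picture is of the moment at which its call begins: read the wrist's pose just before it. camera_info takes no time and is no camera call; for the wrist camera it gives the pose at the moment of the call.
- bot.finish_job(): hands the job in, once; it reports no verdict.
The state is a dict: "time": time; "q": joint angles; "joint_vel": joint speeds; "joint_torque": joint torques, N m; "tool_pos": TCP position; "tcp_rot": TCP orientation; "wrist_force": force on the tool from outside, world axes, zero at the start; "torque": the same for the moment, N m; "width": opening from 0.0 (shut) to 1.0 (fully open).
Only numpy, scipy, OpenCV 4.12 (cv2) and the standard library are available. Lean on these libraries where they do the work, as an engineer would, in place of code of your own. Each camera call takes 0.05 s, during which the arm holds its last target. There are 200 camera calls.

## Working session

There is one attempt and no reset: what is moved stays moved. The work goes in short steps, Python scripts to look and compute and a tool call to move; the robot and the scene stay as the last step left them, time stands still between calls to the robot, and variables do not carry over. Pictures are saved under pics/ and viewed, about 8 in all and at most 12, crops included, and the job is handed in when it is done.

Besides the shell and the picture viewer there is one more tool, called after "Emit:" in YAML: its name, and indented under it one key for each argument. jog_arm: Moves the arm, as the interface text tells. Its arguments: {"type":"object","properties":{"motion":{"type":"array"},"fingers":{"type":"number"},"grip_force":{"type":"number"}},"required":["motion"]}

```bash
mkdir -p pics; ls; python3 - <<'E'
from workcell import bot, viewer
import cv2,numpy as np
print(bot.read_state())
for n in ["top","side"]:
    p,d=viewer.read_camera(n); cv2.imwrite(f"pics/{n}0.png",p[:,:,::-1]); np.savez(f"{n}0.npz",p=p,d=d)
    print(n,viewer.camera_info(n))
E
```

```text
pics
{'time': 0.0, 'q': array([ 1.25609219e+00,  2.64760015e-01,  1.60538501e+00,  1.18191065e-05,
        1.27366467e+00, -3.69169154e-02]), 'joint_vel': array([-0.00152815, -0.00096385, -0.0009967 ,  0.00011341, -0.00152171,
        0.00058859]), 'joint_torque': array([ 2.56330086e-04, -5.15138304e+01, -3.67303383e+01, -2.21269474e-04,
        1.32887287e-02,  1.51401127e-05]), 'tool_pos': array([0.18488877, 0.64843183, 0.22995143]), 'tcp_rot': array([-0.43489546, -3.11094076,  0.00342529]), 'wrist_force': array([-0.17537024,  0.32987487, -0.18469855]), 'torque': array([-0.0301036 ,  0.00787646, -0.02571608]), 'width': 1.003144964086528}
top {'vertical_fov': 46.55477205258516, 'cx': 324.2897692776273, 'cy': 239.5424335621229, 'dist': array([0.03405271, 0.        , 0.        , 0.        , 0.        ]), 'R': array([[ 0.38716481, -0.92200982,  0.00114202],
       [-0.86197498, -0.36239443, -0.35449882],
       [ 0.32726526,  0.13626507, -0.93505576]]), 't': array([-0.13301627,  0.53344138,  1.39849059])}
side {'vertical_fov': 54.958600936464634, 'cx': 321.57427963415137, 'cy': 247.11601451727475, 'dist': array([-0.05392344,  0.        ,  0.        ,  0.        ,  0.        ]), 'R': array([[-0.98520215, -0.17125168,  0.00704214],
       [-0.10567097,  0.57454444, -0.81162327],
       [ 0.13494582, -0.80035714, -0.58413875]]), 't': array([0.56767821, 0.05933229, 1.10817476])}
```

View pics/top0.png

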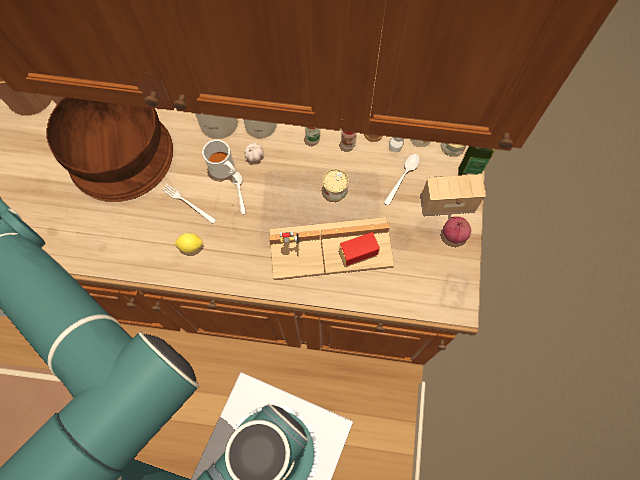

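View pics/side0.png

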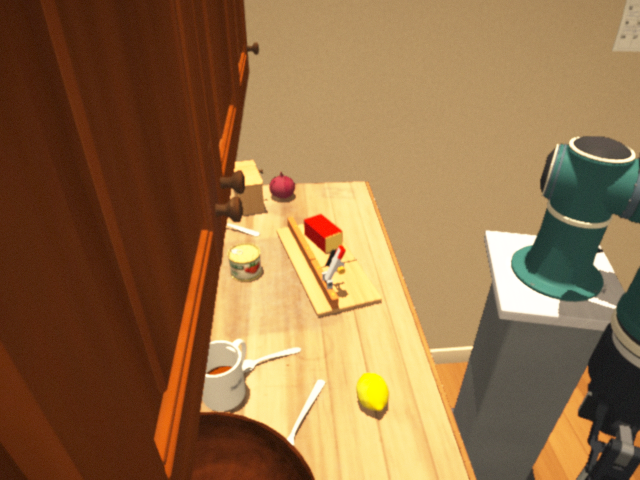

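The top view shows the guide at about (330,248), the stop at (290,240), the red cheese at (360,249), and the tin, onion and lemon at (336,184), (457,230) and (189,243). The side view shows the raised stop at (335,265), and the cheese's pale end faces it.

```bash
cat > h.py <<'E'
import cv2,numpy as np
from workcell import bot, viewer
def K(i): 
    f=240/np.tan(np.radians(i["vertical_fov"]/2)); return np.array([[f,0,i["cx"]],[0,f,i["cy"]],[0,0,1.]])
def rays(i,uv):
    n=cv2.undistortPoints(np.asarray(uv,float).reshape(-1,1,2),K(i),np.array(i["dist"]))[:,0]
    return np.c_[n,np.ones(len(n))]
def onplane(i,uv,z):
    R,t=i["R"],i["t"]; d=rays(i,uv)@R; c=-R.T@t
    return c+d*((z-c[2])/d[:,2])[:,None]
def cloud(i,d):
    v,u=np.mgrid[:480,:640]; r=rays(i,np.c_[u.ravel(),v.ravel()])*d.reshape(-1,1)
    return ((r-i["t"])@i["R"]).reshape(480,640,3)
E
python3 - <<'E'
from h import *
for n in ["top","side"]:
    z=np.load(n+"0.npz"); i=viewer.camera_info(n); p=z["p"]; W=cloud(i,z["d"])
    hsv=cv2.cvtColor(p,cv2.COLOR_RGB2HSV)
    ok=(z["d"]>0)&(W[...,0]>.3)&(W[...,0]<.75)&(abs(W[...,1]+.1)<.35)
    Z=W[...,2]
    print(n,"table z",np.median(Z[ok]), "zhist",np.histogram(Z[ok],np.arange(-.02,.15,.005)))
    H,S,V=cv2.split(hsv); red=((H<6)|(H>174))&(S>150)&(V>90)&ok
    k,l,st,c=cv2.connectedComponentsWithStats(red.astype(np.uint8))
    for a in range(1,k):
        if st[a,4]>8:
            w=W[l==a]; print("red",c[a],st[a,4],np.median(w,0),w.min(0),w.max(0))
    bed=ok&(Z>.009)&(Z<.021)
    k,l,st,c=cv2.connectedComponentsWithStats(bed.astype(np.uint8)); 
    a=1+np.argmax(st[1:,4]); w=W[l==a]; print("bed",cv2.minAreaRect(w[:,:2].astype(np.float32)),st[a,4])
    f=ok&(Z>.04)&(Z<.05)
    k,l,st,c=cv2.connectedComponentsWithStats(f.astype(np.uint8))
    for a in range(1,k):
        if st[a,4]>60: print("z45",c[a],st[a,4],cv2.minAreaRect(W[l==a][:,:2].astype(np.float32)))
x,y,w,h=255,205,160,85
im=np.load("top0.npz")["p"][y:y+h,x:x+w,::-1]; a=cv2.resize(im,None,fx=5,fy=5,interpolation=2)
cv2.imwrite("pics/topc.png",a)
E
```

```text
top table z 0.285361830733264 zhist (array([ 144,  192, 2191, 9008, 6441, 1316, 2130, 1562,  357,  201,  221,
        286,  481,  418,  383,  411,  537,  349,  141,   79,  119,  120,
        132,  104,  109,   97,  102,   90,  108,  105,  119,  118,  103]), array([-2.00000000e-02, -1.50000000e-02, -1.00000000e-02, -5.00000000e-03,
        3.46944695e-18,  5.00000000e-03,  1.00000000e-02,  1.50000000e-02,
        2.00000000e-02,  2.50000000e-02,  3.00000000e-02,  3.50000000e-02,
        4.00000000e-02,  4.50000000e-02,  5.00000000e-02,  5.50000000e-02,
        6.00000000e-02,  6.50000000e-02,  7.00000000e-02,  7.50000000e-02,
        8.00000000e-02,  8.50000000e-02,  9.00000000e-02,  9.50000000e-02,
        1.00000000e-01,  1.05000000e-01,  1.10000000e-01,  1.15000000e-01,
        1.20000000e-01,  1.25000000e-01,  1.30000000e-01,  1.35000000e-01,
        1.40000000e-01,  1.45000000e-01]))
red [447.55263158 230.65789474] 38 [ 0.71824939 -0.21604463  0.04758441] [ 0.71073823 -0.22564387  0.03505026] [ 0.72998653 -0.20654891  0.05759223]
red [457.15 230.05] 20 [ 0.72410755 -0.23929514  0
[... 2664 characters left out ...]
82 168.47652582] 426 ((0.5252344608306885, -0.3747926354408264), (0.4651676118373871, 0.015997927635908127), 14.893074989318848)
z45 [284.87654321 186.98765432] 81 ((0.7192867994308472, -0.21720796823501587), (0.06497257202863693, 0.026287784799933434), 43.25222396850586)
z45 [311.76712329 258.31506849] 584 ((0.588898777961731, 0.09331423044204712), (0.017643164843320847, 0.3405812084674835), 29.266448974609375)
z45 [322.36434109 237.51162791] 129 ((0.5808224678039551, 0.019074825569987297), (0.04891490563750267, 0.11057126522064209), 72.07646179199219)
z45 [247.27058824 264.45882353] 85 ((0.7189626693725586, 0.15772423148155212), (0.06181357800960541, 0.0195879228413105), 39.31486892700195)
```

View pics/topc.png

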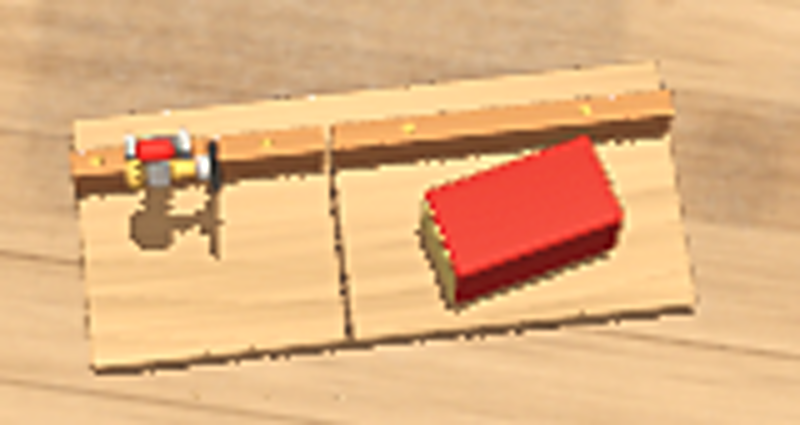

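The zoomed crop puts the cheese top's corners near (425,190), (455,277), (622,213) and (588,137). The bumper disc is the dark plate at (212,165), on the -y side of the arm. The guide is centred at about (0.558, 0.076) with a yaw of 0.51 rad. The two views agree to within a few mm.

```bash
cat >> h.py <<'E'
C=np.array([.5578,.0750]); A=0.510
Rg=np.array([[np.cos(A),-np.sin(A)],[np.sin(A),np.cos(A)]])
def g(p): return (np.atleast_2d(p)[:,:2]-C)@Rg      # world -> guide
def w(p): return C+Rg@np.asarray(p)
def st():
    s=bot.read_state(); tp=s["tool_pos"]; f=s["wrist_force"]
    print("t %.2f"%s["time"],"guide mm",(g(tp)[0]*1e3).round(1),"z %.1f"%(tp[2]*1e3),"Fg",(f[:2]@Rg).round(2),"Fz %.2f"%f[2],"w %.2f"%s["width"]);return s
E
python3 - <<'E'
from h import *
i=viewer.camera_info("top")
c=np.array([[425,190],[455,277],[622,213],[588,137]])/5+[255,205]
P=onplane(i,c,.065); G=g(P)*1e3; print("cheese corners guide mm",G.round(1),"centre",G.mean(0).round(1))
d=(G[0]+G[1]-G[2]-G[3]); print("yaw",-np.arctan2(d[0],d[1]))
z=np.load("side0.npz"); W=cloud(viewer.camera_info("side"),z["d"]); m=(W[...,2]>.058)&(W[...,2]<.072)
G=g(W.reshape(-1,3)); s=m.ravel()&(abs(G[:,0]+.0)<.08)&(G[:,1]<.05)&(G[:,1]>-.18)
print("side top-face",cv2.minAreaRect((G[s]*1e3).astype(np.float32)))
print("pre target",w([.050,.121])); st()
E
```

```text
cheese corners guide mm [[ -10.8  -28.1]
 [ -62.4  -38.1]
 [ -36.1 -133.3]
 [  10.2 -121.3]] centre [-24.8 -80.2]
yaw 0.24593844570543022
side top-face ((-22.39041519165039, -75.8005599975586), (55.44617462158203, 103.21530151367188), 14.657413482666016)
pre target [0.54236778 0.20501095]
t 0.10 guide mm [-45.5 682.6] z 230.1 Fg [-0.3   0.27] Fz 0.81 w 1.00
```

Emit:
jog_arm:
  motion:
    - {"dx": 2.38,"dy": -2.95,"turn": 0.0525}
    - {"dx": 2.38,"dy": -2.95,"turn": 0.0525}
    - {"dx": 2.38,"dy": -2.95,"turn": 0.0525}
    - {"dx": 2.38,"dy": -2.95,"turn": 0.0525}
    - {"dx": 2.38,"dy": -2.95,"turn": 0.0525}
    - {"dx": 2.38,"dy": -2.95,"turn": 0.0525}
    - {"dx": 2.38,"dy": -2.95,"turn": 0.0525}
    - {"dx": 2.38,"dy": -2.95,"turn": 0.0525}
    - {"dx": 2.38,"dy": -2.95,"turn": 0.0525}
    - {"dx": 2.38,"dy": -2.95,"turn": 0.0525}
    - {"dx": 2.38,"dy": -2.95,"turn": 0.0525}
    - {"dx": 2.38,"dy": -2.95,"turn": 0.0525}
  fingers: 0

```text
validation failed for argument at $.mo...
```

Emit:
jog_arm:
  motion:
    - {"dx": 2.38,"dy": -2.95,"dz": 0,"turn": 0.0525}
    - {"dx": 2.38,"dy": -2.95,"dz": 0,"turn": 0.0525}
    - {"dx": 2.38,"dy": -2.95,"dz": 0,"turn": 0.0525}
    - {"dx": 2.38,"dy": -2.95,"dz": 0,"turn": 0.0525}
    - {"dx": 2.38,"dy": -2.95,"dz": 0,"turn": 0.0525}
    - {"dx": 2.38,"dy": -2.95,"dz": 0,"turn": 0.0525}
    - {"dx": 2.38,"dy": -2.95,"dz": 0,"turn": 0.0525}
    - {"dx": 2.38,"dy": -2.95,"dz": 0,"turn": 0.0525}
    - {"dx": 2.38,"dy": -2.95,"dz": 0,"turn": 0.0525}
    - {"dx": 2.38,"dy": -2.95,"dz": 0,"turn": 0.0525}
    - {"dx": 2.38,"dy": -2.95,"dz": 0,"turn": 0.0525}
    - {"dx": 2.38,"dy": -2.95,"dz": 0,"turn": 0.0525}
  fingers: 0

```text
time: 1.1
tool_pos: [0.4713, 0.2933, 0.2309]
tcp_rot: [0.554, -3.092, 0.0]
wrist_force: [-0.2, 0.3, -0.1]
width: -0.003
```

Emit:
jog_arm:
  motion:
    - {"dx": 2.37,"dy": -2.94,"dz": 0,"turn": 0.0525}
    - {"dx": 2.37,"dy": -2.94,"dz": 0,"turn": 0.0525}
    - {"dx": 2.37,"dy": -2.95,"dz": 0,"turn": 0.0525}
    - {"dx": 0,"dy": 0,"dz": -3,"turn": 0}
    - {"dx": 0,"dy": 0,"dz": -3,"turn": 0}
    - {"dx": 0,"dy": 0,"dz": -3,"turn": 0}
    - {"dx": 0,"dy": 0,"dz": -2,"turn": 0}
    - {"dx": 0,"dy": 0,"dz": 0,"turn": 0}

```text
time: 1.77
tool_pos: [0.5373, 0.205, 0.1151]
tcp_rot: [0.788, -3.029, 0.001]
wrist_force: [-1.5, -0.3, -0.1]
width: -0.003
```

```bash
python3 - <<'E'
from h import *
s=st(); r=s["tcp_rot"]; print("jaw angle-guide y", 2*np.arctan2(r[1],r[0])-np.pi/2-A-np.pi/2)
p,d=viewer.read_camera("side"); cv2.imwrite("pics/s1.png",cv2.resize(p[170:320,230:400,::-1],None,fx=4,fy=4,interpolation=2))
E
```

```text
t 1.77 guide mm [ 45.6 123.5] z 115.1 Fg [-1.45  0.49] Fz -0.15 w -0.00
jaw angle-guide y -6.283969395163919
```

View pics/s1.png

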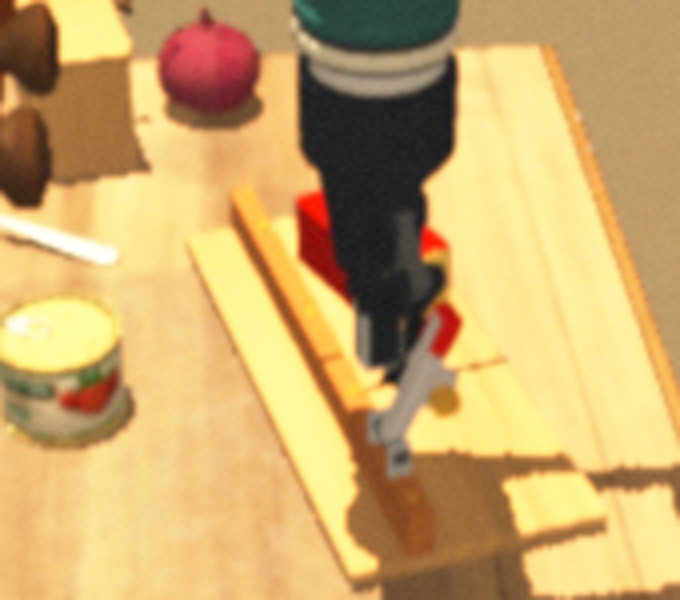

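The picture shows the closed fingertip at about (370,350), on the fence side of the raised arm at (420,360), so it can start the arc.

Emit:
jog_arm:
  motion:
    - {"dx": -0.49,"dy": -0.27,"dz": 0.05,"turn": 0}
    - {"dx": -0.49,"dy": -0.27,"dz": 0.05,"turn": 0}
    - {"dx": -0.49,"dy": -0.27,"dz": 0.05,"turn": 0}
    - {"dx": -0.49,"dy": -0.27,"dz": 0.05,"turn": 0}
    - {"dx": -0.49,"dy": -0.27,"dz": 0.05,"turn": 0}
    - {"dx": -0.49,"dy": -0.28,"dz": -0.35,"turn": 0}
    - {"dx": -0.49,"dy": -0.28,"dz": -0.35,"turn": 0}
    - {"dx": -0.43,"dy": -0.24,"dz": -0.45,"turn": 0}
    - {"dx": -0.43,"dy": -0.24,"dz": -0.45,"turn": 0}

```text
time: 2.57
tool_pos: [0.4985, 0.1826, 0.1076]
tcp_rot: [-0.792, 3.04, -0.0]
wrist_force: [-0.1, -0.6, 1.2]
width: 0.0
```

```bash
python3 - <<'E'
from h import *
st()
p,d=viewer.read_camera("side"); cv2.imwrite("pics/s2.png",cv2.resize(p[170:320,230:400,::-1],None,fx=4,fy=4,interpolation=2))
E
```

```text
t 2.57 guide mm [  0.8 122.9] z 107.6 Fg [-0.36 -0.52] Fz 1.20 w 0.00
```

View pics/s2.png

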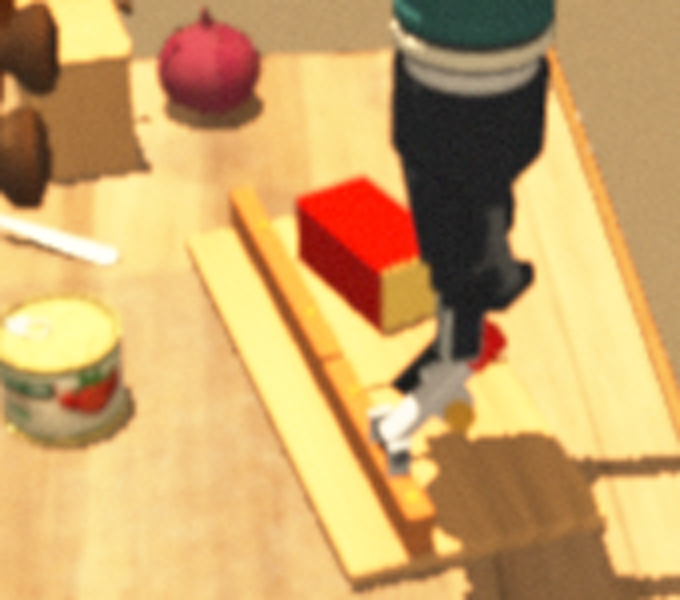

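The arm is about half lowered, with the fingertip on the tab at (465,350). I'll continue the arc.

Emit:
jog_arm:
  motion:
    - {"dx": -0.39,"dy": -0.22,"dz": -0.52,"turn": 0}
    - {"dx": -0.39,"dy": -0.22,"dz": -0.52,"turn": 0}
    - {"dx": -0.31,"dy": -0.17,"dz": -0.6,"turn": 0}
    - {"dx": -0.31,"dy": -0.17,"dz": -0.6,"turn": 0}
    - {"dx": -0.17,"dy": -0.1,"dz": -0.45,"turn": 0}
    - {"dx": -0.17,"dy": -0.1,"dz": -0.45,"turn": 0}
    - {"dx": 0,"dy": 0,"dz": -0.1,"turn": 0}
    - {"dx": 0,"dy": 0,"dz": 0,"turn": 0}

```text
time: 3.28
tool_pos: [0.4807, 0.1729, 0.0746]
tcp_rot: [0.792, -3.038, 0.0]
wrist_force: [-0.2, -0.7, -0.6]
width: -0.005
```

```bash
python3 -c "
from h import *
st()"
```

```text
t 3.28 guide mm [-19.5 123. ] z 74.6 Fg [-0.52 -0.49] Fz -0.63 w -0.00
```

Emit:
jog_arm:
  motion:
    - {"dx": -0.2,"dy": -0.11,"dz": -0.3,"turn": 0}
    - {"dx": -0.2,"dy": -0.11,"dz": -0.3,"turn": 0}
    - {"dx": 0,"dy": 0,"dz": 0,"turn": 0}

```text
time: 3.53
tool_pos: [0.4768, 0.1707, 0.0688]
tcp_rot: [0.792, -3.039, 0.0]
wrist_force: [1.1, -0.2, 0.2]
width: 0.003
```

```bash
python3 -c "
from h import *
st()"
```

```text
t 3.53 guide mm [-24. 123.] z 68.8 Fg [ 0.85 -0.74] Fz 0.21 w 0.00
```

Emit:
jog_arm:
  motion:
    - {"dx": 0,"dy": 0,"dz": -0.2,"turn": 0}
    - {"dx": 0,"dy": 0,"dz": -0.1,"turn": 0}
    - {"dx": 0,"dy": 0,"dz": 0,"turn": 0}

```text
time: 3.78
tool_pos: [0.4772, 0.1708, 0.066]
tcp_rot: [0.792, -3.039, 0.0]
wrist_force: [-0.3, -0.1, -0.1]
width: 0.001
```

```bash
python3 - <<'E'
from h import *
st()
p,d=viewer.read_camera("side"); cv2.imwrite("pics/s3.png",cv2.resize(p[170:320,230:400,::-1],None,fx=4,fy=4,interpolation=2))
E
```

```text
t 3.78 guide mm [-23.6 122.9] z 66.0 Fg [-0.31  0.02] Fz -0.14 w 0.00
```

View pics/s3.png

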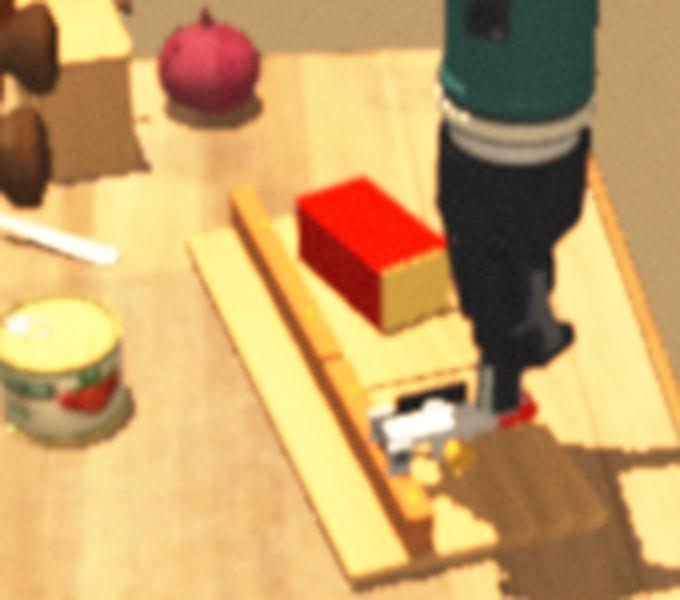

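The stop is nearly level: the arm runs from (390,420) to the tab at (515,410). I'll press down in small steps until it hits the end stop.

Emit:
jog_arm:
  motion:
    - {"dx": 0,"dy": 0,"dz": -0.1,"turn": 0}
    - {"dx": 0,"dy": 0,"dz": -0.1,"turn": 0}
    - {"dx": 0,"dy": 0,"dz": -0.1,"turn": 0}
    - {"dx": 0,"dy": 0,"dz": 0,"turn": 0}

```text
time: 4.17
tool_pos: [0.4774, 0.1709, 0.0639]
tcp_rot: [0.792, -3.04, 0.0]
wrist_force: [-3.6, -1.5, 5.2]
width: -0.002
```

```bash
python3 -c "
from h import *
st()"
```

```text
t 4.17 guide mm [-23.3 122.9] z 63.9 Fg [-3.86  0.47] Fz 5.21 w -0.00
```

Emit:
jog_arm:
  motion:
    - {"dx": 0,"dy": 0,"dz": -0.1,"turn": 0}
    - {"dx": 0,"dy": 0,"dz": -0.1,"turn": 0}
    - {"dx": 0,"dy": 0,"dz": 0,"turn": 0}

```text
time: 4.42
tool_pos: [0.4775, 0.1709, 0.0637]
tcp_rot: [0.792, -3.039, 0.0]
wrist_force: [-7.5, -2.9, 17.6]
width: 0.006
```

```bash
python3 -c "
from h import *
st()"
```

```text
t 4.42 guide mm [-23.3 122.9] z 63.7 Fg [-7.96  1.17] Fz 17.58 w 0.01
```

Emit:
jog_arm:
  motion:
    - {"dx": 0,"dy": 0,"dz": 2.4,"turn": 0}
    - {"dx": 0,"dy": 0,"dz": 2.4,"turn": 0}
    - {"dx": 0.57,"dy": -2.97,"dz": 0,"turn": 0}
    - {"dx": 0.57,"dy": -2.97,"dz": 0,"turn": 0}
    - {"dx": 0.57,"dy": -2.97,"dz": 0,"turn": 0}
    - {"dx": 0.57,"dy": -2.97,"dz": 0,"turn": 0}
    - {"dx": 0.57,"dy": -2.97,"dz": 0,"turn": 0}
    - {"dx": 0.57,"dy": -2.97,"dz": 0,"turn": 0}
    - {"dx": 0.57,"dy": -2.97,"dz": 0,"turn": 0}
    - {"dx": 0,"dy": 0,"dz": 0,"turn": 0}
    - {"dx": 0,"dy": 0,"dz": 0,"turn": 0}
  fingers: 5

```text
time: 5.33
tool_pos: [0.5177, -0.0383, 0.1093]
tcp_rot: [-0.787, 3.041, 0.0]
wrist_force: [-0.3, 0.4, -0.7]
width: 0.587
```

```bash
python3 - <<'E'
from h import *
st()
p,d=viewer.read_camera("side"); i=viewer.camera_info("side"); np.savez("s4.npz",p=p,d=d)
cv2.imwrite("pics/s4.png",cv2.resize(p[170:320,230:400,::-1],None,fx=4,fy=4,interpolation=2))
E
```

```text
t 5.33 guide mm [-90.3 -79.3] z 109.3 Fg [-0.03  0.51] Fz -0.71 w 0.59
```

View pics/s4.png

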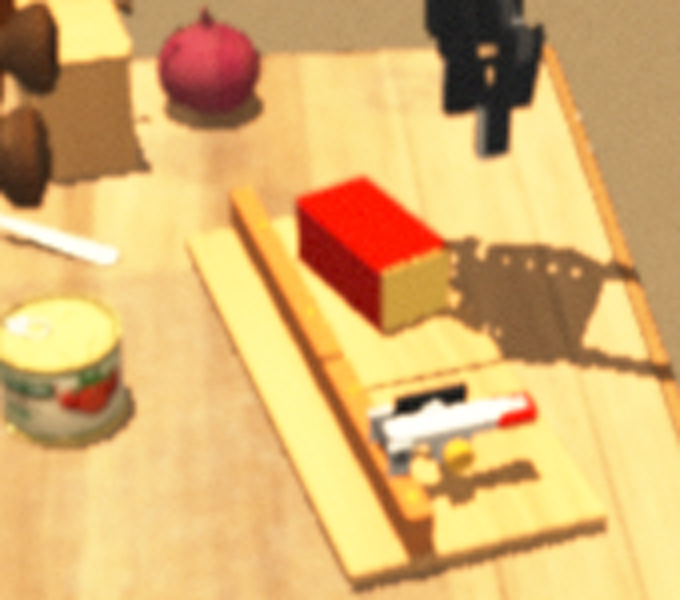

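The stop lies level across the lane, with the tab at (515,410), the bumper at (432,400), and the cheese untouched. Next I'll lower beside the cheese's robot-side face and push it to the fence.

Emit:
jog_arm:
  motion:
    - {"dx": 0,"dy": 0,"dz": -2.4,"turn": 0}
    - {"dx": 0,"dy": 0,"dz": -2.4,"turn": 0}
    - {"dx": 0,"dy": 0,"dz": -2.4,"turn": 0}
    - {"dx": 0,"dy": 0,"dz": 0,"turn": 0}
    - {"dx": 0.35,"dy": 0.195,"dz": 0,"turn": 0}
    - {"dx": 0.35,"dy": 0.195,"dz": 0,"turn": 0}
    - {"dx": 0.35,"dy": 0.195,"dz": 0,"turn": 0}
    - {"dx": 0.35,"dy": 0.195,"dz": 0,"turn": 0}
    - {"dx": 0.35,"dy": 0.195,"dz": 0,"turn": 0}
    - {"dx": 0.35,"dy": 0.195,"dz": 0,"turn": 0}
    - {"dx": 0.35,"dy": 0.195,"dz": 0,"turn": 0}
    - {"dx": 0.35,"dy": 0.195,"dz": 0,"turn": 0}

```text
time: 6.38
tool_pos: [0.5452, -0.0212, 0.0374]
tcp_rot: [0.792, -3.039, -0.0]
wrist_force: [-2.4, -0.9, 1.7]
width: 0.588
```

```bash
python3 -c "
from h import *
st()"
```

```text
t 6.38 guide mm [-57.9 -77.8] z 37.4 Fg [-2.53  0.41] Fz 1.69 w 0.59
```

Emit:
jog_arm:
  motion:
    - {"dx": 0.26,"dy": 0.146,"dz": 0,"turn": 0}
    - {"dx": 0.26,"dy": 0.146,"dz": 0,"turn": 0}
    - {"dx": 0.26,"dy": 0.146,"dz": 0,"turn": 0}
    - {"dx": 0.26,"dy": 0.146,"dz": 0,"turn": 0}
    - {"dx": 0,"dy": 0,"dz": 0,"turn": 0}

```text
time: 6.8
tool_pos: [0.5566, -0.0153, 0.0373]
tcp_rot: [-0.792, 3.039, -0.0]
wrist_force: [0.2, 0.1, 0.5]
width: 0.586
```

```bash
python3 -c "
from h import *
st()"
```

```text
t 6.80 guide mm [-45.1 -78.2] z 37.3 Fg [ 0.26 -0.05] Fz 0.51 w 0.59
```

Emit:
jog_arm:
  motion:
    - {"dx": 0.17,"dy": 0.1,"dz": 0,"turn": 0}
    - {"dx": 0.17,"dy": 0.1,"dz": 0,"turn": 0}
    - {"dx": 0.17,"dy": 0.1,"dz": 0,"turn": 0}

```text
time: 7.05
tool_pos: [0.5611, -0.0127, 0.0374]
tcp_rot: [-0.792, 3.04, -0.0]
wrist_force: [-2.0, -0.9, 0.7]
width: 0.585
```

```bash
python3 -c "
from h import *
st()"
```

```text
t 7.05 guide mm [-39.9 -78.1] z 37.4 Fg [-2.2   0.17] Fz 0.73 w 0.59
```

Emit:
jog_arm:
  motion:
    - {"dx": 0.09,"dy": 0.05,"dz": 0,"turn": 0}
    - {"dx": 0.09,"dy": 0.05,"dz": 0,"turn": 0}
    - {"dx": 0,"dy": 0,"dz": 0,"turn": 0}

```text
time: 7.3
tool_pos: [0.5625, -0.0118, 0.0374]
tcp_rot: [0.792, -3.039, 0.0]
wrist_force: [-3.2, -2.4, 1.7]
width: 0.58
```

```bash
python3 -c "
from h import *
st()"
```

```text
t 7.30 guide mm [-38.3 -78.1] z 37.4 Fg [-3.98 -0.58] Fz 1.68 w 0.58
```

Emit:
jog_arm:
  motion:
    - {"dx": 0.09,"dy": 0.05,"dz": 0,"turn": 0}
    - {"dx": 0.09,"dy": 0.05,"dz": 0,"turn": 0}
    - {"dx": 0,"dy": 0,"dz": 0,"turn": 0}

```text
time: 7.55
tool_pos: [0.5625, -0.0118, 0.0374]
tcp_rot: [0.791, -3.035, 0.001]
wrist_force: [-8.8, -7.0, 7.2]
width: 0.588
```

```bash
python3 -c "
from h import *
st()"
```

```text
t 7.55 guide mm [-38.3 -78.1] z 37.4 Fg [-11.13  -1.85] Fz 7.18 w 0.59
```

```bash
python3 -c "
from h import *
print(st()['q'].round(2), w([-.001,-.162]))"
```

```text
t 7.55 guide mm [-38.3 -78.1] z 37.4 Fg [-11.13  -1.85] Fz 7.18 w 0.59
[-0.06  0.25  2.01 -0.    0.88 -2.14] [ 0.63601197 -0.06687279]
```

Emit:
jog_arm:
  motion:
    - {"dx": -0.7,"dy": -0.39,"dz": 0,"turn": 0}
    - {"dx": -0.7,"dy": -0.39,"dz": 0,"turn": 0}
    - {"dx": 0,"dy": 0,"dz": 3.6,"turn": 0}
    - {"dx": 0,"dy": 0,"dz": 3.6,"turn": 0}

```text
time: 7.88
tool_pos: [0.5474, -0.0181, 0.1072]
tcp_rot: [0.79, -3.035, -0.004]
wrist_force: [1.4, 0.2, 0.6]
width: 0.584
```

Emit:
jog_arm:
  motion:
    - {"dx": 0.74,"dy": -0.41,"dz": 0,"turn": -0.12}
    - {"dx": 0.74,"dy": -0.41,"dz": 0,"turn": -0.12}
    - {"dx": 0.74,"dy": -0.41,"dz": 0,"turn": -0.12}
    - {"dx": 0.74,"dy": -0.41,"dz": 0,"turn": -0.12}
    - {"dx": 0.74,"dy": -0.41,"dz": 0,"turn": -0.12}
    - {"dx": 0.74,"dy": -0.41,"dz": 0,"turn": -0.12}
    - {"dx": 0.74,"dy": -0.41,"dz": 0,"turn": -0.12}
    - {"dx": 0.74,"dy": -0.41,"dz": 0,"turn": -0.12}
    - {"dx": 0.74,"dy": -0.41,"dz": 0,"turn": -0.12}
    - {"dx": 0.74,"dy": -0.41,"dz": 0,"turn": -0.12}
    - {"dx": 0.74,"dy": -0.41,"dz": 0,"turn": -0.12}
    - {"dx": 0.74,"dy": -0.41,"dz": 0,"turn": -0.12}
  fingers: 1.5

```text
time: 8.88
tool_pos: [0.64, -0.0676, 0.1095]
tcp_rot: [1.417, 2.802, 0.002]
wrist_force: [0.1, 0.2, 0.1]
width: 0.175
```

Emit:
jog_arm:
  motion:
    - {"dx": 0,"dy": 0,"dz": 0,"turn": -0.12}
    - {"dx": 0,"dy": 0,"dz": 0,"turn": 0}
    - {"dx": 0,"dy": 0,"dz": 0,"turn": 0}

```text
time: 9.13
tool_pos: [0.6394, -0.0675, 0.1094]
tcp_rot: [1.571, 2.72, 0.001]
wrist_force: [-0.8, -0.4, 0.6]
width: 0.178
```

```bash
python3 - <<'E'
from h import *
s=st(); r=s["tcp_rot"]; print("jaw err", (2*np.arctan2(r[1],r[0])-np.pi/2-A+np.pi/4)%(np.pi/2)-np.pi/4)
p,d=viewer.read_camera("side"); i=viewer.camera_info("side")
W=cloud(i,d); hsv=cv2.cvtColor(p,cv2.COLOR_RGB2HSV); G=g(W.reshape(-1,3))*1e3; Z=W[...,2].ravel()
red=(((hsv[...,0]<6)|(hsv[...,0]>174))&(hsv[...,1]>150)).ravel()
s=red&(Z>.058)&(Z<.072)&(abs(G[:,0])<80)&(G[:,1]<60)&(G[:,1]>-150)
print("top face",s.sum(),cv2.minAreaRect(G[s].astype(np.float32)),G[s].min(0),G[s].max(0))
cv2.imwrite("pics/s5.png",cv2.resize(p[170:320,230:400,::-1],None,fx=4,fy=4,interpolation=2))
E
```

```text
t 9.13 guide mm [   1.7 -164.2] z 109.4 Fg [-0.92  0.01] Fz 0.61 w 0.18
jaw err 0.013628778017650722
top face 430 ((1.6041374206542969, -81.2878189086914), (53.46384048461914, 94.61709594726562), 0.8659856915473938) [ -25.28515648 -128.86426699] [ 28.48127887 -34.25948212]
```

View pics/s5.png

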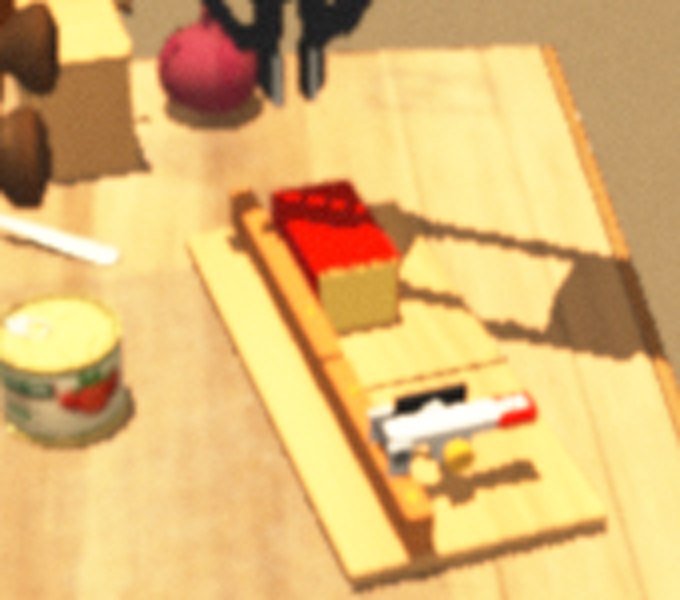

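The cheese is now flush and square. The fence line meets its face around (300,250), and the depth fit gives a yaw of 0.015 rad. Next I'll lower behind its -y end and slide it.

Emit:
jog_arm:
  motion:
    - {"dx": -0.28,"dy": -0.16,"dz": -1.4,"turn": -0.013}
    - {"dx": 0,"dy": 0,"dz": -3,"turn": 0}
    - {"dx": 0,"dy": 0,"dz": -3,"turn": 0}
    - {"dx": 0,"dy": 0,"dz": 0,"turn": 0}
    - {"dx": -0.244,"dy": 0.437,"dz": 0,"turn": 0}
    - {"dx": -0.244,"dy": 0.437,"dz": 0,"turn": 0}
    - {"dx": -0.244,"dy": 0.437,"dz": 0,"turn": 0}
    - {"dx": -0.244,"dy": 0.437,"dz": 0,"turn": 0}
    - {"dx": -0.146,"dy": 0.262,"dz": 0,"turn": 0}
    - {"dx": -0.146,"dy": 0.262,"dz": 0,"turn": 0}
    - {"dx": -0.146,"dy": 0.262,"dz": 0,"turn": 0}
    - {"dx": -0.146,"dy": 0.262,"dz": 0,"turn": 0}

```text
time: 10.18
tool_pos: [0.6233, -0.0423, 0.0378]
tcp_rot: [1.589, 2.703, 0.001]
wrist_force: [1.7, -5.7, 4.3]
width: 0.174
```

```bash
python3 -c "
from h import *
st()"
```

```text
t 10.18 guide mm [-1.000e-01 -1.344e+02] z 37.8 Fg [-1.29 -5.86] Fz 4.27 w 0.17
```

Emit:
jog_arm:
  motion:
    - {"dx": -0.285,"dy": 0.528,"dz": 0,"turn": 0}
    - {"dx": -0.285,"dy": 0.528,"dz": 0,"turn": 0}
    - {"dx": -0.285,"dy": 0.528,"dz": 0,"turn": 0}
    - {"dx": -0.285,"dy": 0.528,"dz": 0,"turn": 0}
    - {"dx": -0.285,"dy": 0.528,"dz": 0,"turn": 0}
    - {"dx": -0.285,"dy": 0.528,"dz": 0,"turn": 0}
    - {"dx": -0.285,"dy": 0.528,"dz": 0,"turn": 0}
    - {"dx": -0.285,"dy": 0.528,"dz": 0,"turn": 0}
    - {"dx": -0.285,"dy": 0.528,"dz": 0,"turn": 0}
    - {"dx": -0.285,"dy": 0.528,"dz": 0,"turn": 0}
    - {"dx": -0.285,"dy": 0.528,"dz": 0,"turn": 0}
    - {"dx": -0.285,"dy": 0.528,"dz": 0,"turn": 0}

```text
time: 11.18
tool_pos: [0.5886, 0.0198, 0.0378]
tcp_rot: [1.588, 2.704, -0.002]
wrist_force: [-0.6, -11.8, 6.4]
width: 0.175
```

```bash
python3 - <<'E'
from h import *
st()
p,d=viewer.read_camera("side"); i=viewer.camera_info("side")
W=cloud(i,d); hsv=cv2.cvtColor(p,cv2.COLOR_RGB2HSV); G=g(W.reshape(-1,3))*1e3; Z=W[...,2].ravel()
H,S,V=[a.ravel() for a in cv2.split(hsv)]
s=((H<6)|(H>174))&(S>150)&(Z>.058)&(Z<.072)&(abs(G[:,0])<40)&(G[:,1]<90)&(G[:,1]>-150)
print("top face",s.sum(),cv2.minAreaRect(G[s].astype(np.float32)),np.percentile(G[s],[1,99],axis=0))
b=(V<60)&(Z>.03)&(Z<.062)&(abs(G[:,0])<25)&(G[:,1]>50)&(G[:,1]<110); print("bumper",b.sum(),np.percentile(G[b],[2,50,98],axis=0) if b.any() else "")
cv2.imwrite("pics/s6.png",cv2.resize(p[170:320,230:400,::-1],None,fx=4,fy=4,interpolation=2))
E
```

```text
t 11.18 guide mm [ -0.  -63.2] z 37.8 Fg [ -6.31 -10.  ] Fz 6.45 w 0.17
top face 530 ((1.1206512451171875, -3.4439010620117188), (54.61018371582031, 101.90637969970703), 0.40385356545448303) [[-24.70240344 -47.87318463]
 [ 27.99920865  45.07715465]]
bumper 34 [[-17.39494167  88.87740706]
 [  5.3225192   91.13259688]
 [ 18.63539269  94.14988221]]
```

View pics/s6.png

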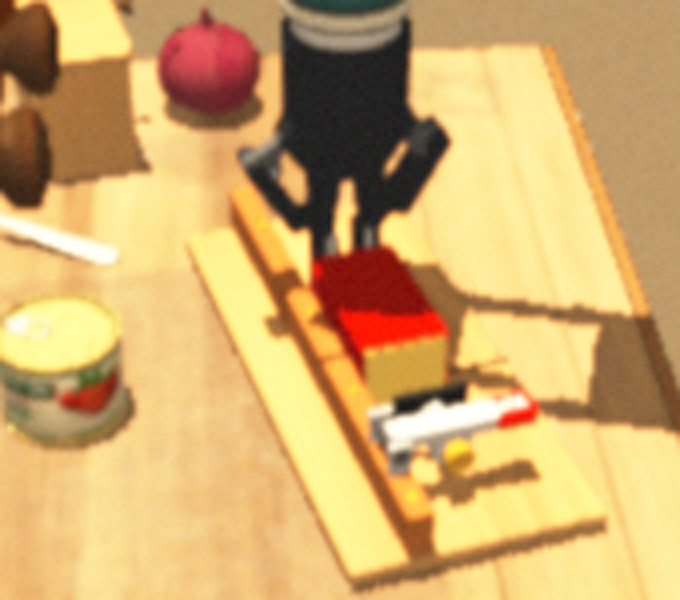

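The cheese is sliding flush, with its +y face near gy 48 mm. The bumper at (432,398) has a visible gap of roughly 35 mm. I'll ease the sideways bias and approach more slowly.

Emit:
jog_arm:
  motion:
    - {"dx": -0.204,"dy": 0.344,"dz": 0,"turn": 0}
    - {"dx": -0.204,"dy": 0.344,"dz": 0,"turn": 0}
    - {"dx": -0.204,"dy": 0.344,"dz": 0,"turn": 0}
    - {"dx": -0.204,"dy": 0.344,"dz": 0,"turn": 0}
    - {"dx": -0.204,"dy": 0.344,"dz": 0,"turn": 0}

```text
time: 11.65
tool_pos: [0.5785, 0.0382, 0.0374]
tcp_rot: [1.589, 2.704, 0.001]
wrist_force: [1.9, -6.0, 4.6]
width: 0.177
```

```bash
python3 -c "
from h import *
st()"
```

```text
t 11.65 guide mm [  0.1 -42.3] z 37.4 Fg [-1.24 -6.2 ] Fz 4.62 w 0.18
```

Emit:
jog_arm:
  motion:
    - {"dx": -0.1,"dy": 0.173,"dz": 0,"turn": 0}
    - {"dx": -0.1,"dy": 0.173,"dz": 0,"turn": 0}
    - {"dx": -0.1,"dy": 0.173,"dz": 0,"turn": 0}

```text
time: 11.9
tool_pos: [0.5755, 0.0435, 0.0374]
tcp_rot: [1.589, 2.704, 0.001]
wrist_force: [1.9, -5.9, 4.4]
width: 0.178
```

```bash
python3 -c "
from h import *
st()"
```

```text
t 11.90 guide mm [  0.1 -36.1] z 37.4 Fg [-1.27 -6.1 ] Fz 4.41 w 0.18
```

Emit:
jog_arm:
  motion:
    - {"dx": -0.049,"dy": 0.087,"dz": 0,"turn": 0}
    - {"dx": -0.049,"dy": 0.087,"dz": 0,"turn": 0}
    - {"dx": -0.049,"dy": 0.087,"dz": 0,"turn": 0}

```text
time: 12.15
tool_pos: [0.5741, 0.0461, 0.0374]
tcp_rot: [1.589, 2.705, 0.001]
wrist_force: [2.1, -5.6, 4.6]
width: 0.18
```

```bash
python3 -c "
from h import *
st()"
```

```text
t 12.15 guide mm [  0.1 -33.2] z 37.4 Fg [-0.86 -5.93] Fz 4.64 w 0.18
```

Emit:
jog_arm:
  motion:
    - {"dx": -0.049,"dy": 0.087,"dz": 0,"turn": 0}
    - {"dx": -0.049,"dy": 0.087,"dz": 0,"turn": 0}
    - {"dx": -0.049,"dy": 0.087,"dz": 0,"turn": 0}

```text
time: 12.4
tool_pos: [0.5726, 0.0486, 0.0374]
tcp_rot: [1.589, 2.704, 0.001]
wrist_force: [2.0, -5.7, 4.3]
width: 0.175
```

```bash
python3 -c "
from h import *
st()"
```

```text
t 12.40 guide mm [  0.1 -30.2] z 37.4 Fg [-1.01 -5.91] Fz 4.34 w 0.17
```

Emit:
jog_arm:
  motion:
    - {"dx": -0.049,"dy": 0.087,"dz": 0,"turn": 0}
    - {"dx": -0.049,"dy": 0.087,"dz": 0,"turn": 0}

```text
time: 12.57
tool_pos: [0.5716, 0.0504, 0.0374]
tcp_rot: [1.589, 2.705, 0.001]
wrist_force: [2.0, -5.6, 4.2]
width: 0.177
```

```bash
python3 -c "
from h import *
st()"
```

```text
t 12.57 guide mm [  0.1 -28.2] z 37.4 Fg [-0.99 -5.83] Fz 4.18 w 0.18
```

Emit:
jog_arm:
  motion:
    - {"dx": -0.049,"dy": 0.087,"dz": 0,"turn": 0}
    - {"dx": -0.049,"dy": 0.087,"dz": 0,"turn": 0}

```text
time: 12.73
tool_pos: [0.5708, 0.052, 0.0374]
tcp_rot: [1.589, 2.704, 0.001]
wrist_force: [3.5, -8.8, 3.6]
width: 0.174
```

```bash
python3 -c "
from h import *
st()"
```

```text
t 12.73 guide mm [  0.1 -26.5] z 37.4 Fg [-1.29 -9.37] Fz 3.63 w 0.17
```

Emit:
jog_arm:
  motion:
    - {"dx": -0.049,"dy": 0.087,"dz": 0,"turn": 0}

```text
time: 12.82
tool_pos: [0.5705, 0.0524, 0.0374]
tcp_rot: [1.588, 2.704, 0.0]
wrist_force: [3.0, -9.7, 3.2]
width: 0.174
```

```bash
python3 -c "
from h import *
st()"
```

```text
t 12.82 guide mm [  0.1 -25.9] z 37.4 Fg [-2.11 -9.99] Fz 3.17 w 0.17
```

Emit:
jog_arm:
  motion:
    - {"dx": -0.049,"dy": 0.087,"dz": 0,"turn": 0}
    - {"dx": 0,"dy": 0,"dz": 0,"turn": 0}

```text
time: 12.98
tool_pos: [0.5703, 0.053, 0.0374]
tcp_rot: [1.587, 2.703, -0.0]
wrist_force: [3.0, -10.1, 3.5]
width: 0.178
```

```bash
python3 -c "
from h import *
st()"
```

```text
t 12.98 guide mm [  0.2 -25.3] z 37.4 Fg [ -2.29 -10.33] Fz 3.49 w 0.18
```

Emit:
jog_arm:
  motion:
    - {"dx": -0.049,"dy": 0.087,"dz": 0,"turn": 0}
    - {"dx": 0,"dy": 0,"dz": 0,"turn": 0}
    - {"dx": 0,"dy": 0,"dz": 0,"turn": 0}

```text
time: 13.23
tool_pos: [0.5701, 0.0534, 0.0375]
tcp_rot: [1.587, 2.703, -0.0]
wrist_force: [3.8, -12.1, 2.6]
width: 0.178
```

```bash
python3 -c "
from h import *
st()"
```

```text
t 13.23 guide mm [  0.1 -24.9] z 37.5 Fg [ -2.58 -12.38] Fz 2.59 w 0.18
```

Emit:
jog_arm:
  motion:
    - {"dx": -0.049,"dy": 0.087,"dz": 0,"turn": 0}
    - {"dx": -0.024,"dy": 0.044,"dz": 0,"turn": 0}
    - {"dx": 0,"dy": 0,"dz": 0,"turn": 0}
    - {"dx": 0,"dy": 0,"dz": 0,"turn": 0}

```text
time: 13.57
tool_pos: [0.5698, 0.054, 0.0375]
tcp_rot: [1.586, 2.702, -0.001]
wrist_force: [4.9, -14.3, 1.7]
width: 0.176
```

```bash
python3 -c "
from h import *
st()"
```

```text
t 13.57 guide mm [  0.2 -24.2] z 37.5 Fg [ -2.72 -14.83] Fz 1.70 w 0.18
```

Emit:
jog_arm:
  motion:
    - {"dx": -0.015,"dy": 0.026,"dz": 0,"turn": 0}
    - {"dx": 0,"dy": 0,"dz": 0,"turn": 0}
    - {"dx": 0,"dy": 0,"dz": 0,"turn": 0}
    - {"dx": 0,"dy": 0,"dz": 0,"turn": 0}
    - {"dx": 0,"dy": 0,"dz": 0,"turn": 0}
    - {"dx": 0,"dy": 0,"dz": 0,"turn": 0}
    - {"dx": 0,"dy": 0,"dz": 0,"turn": 0}
    - {"dx": 0,"dy": 0,"dz": 0,"turn": 0}
    - {"dx": 0,"dy": 0,"dz": 0,"turn": 0}
    - {"dx": 0,"dy": 0,"dz": 0,"turn": 0}
    - {"dx": 0,"dy": 0,"dz": 0,"turn": 0}
    - {"dx": 0,"dy": 0,"dz": 0,"turn": 0}

```text
time: 14.57
tool_pos: [0.5697, 0.054, 0.0375]
tcp_rot: [1.586, 2.702, -0.001]
wrist_force: [5.4, -15.1, 1.8]
width: 0.174
```

```bash
python3 - <<'E'
from h import *
st()
p,d=viewer.read_camera("side"); i=viewer.camera_info("side")
W=cloud(i,d); hsv=cv2.cvtColor(p,cv2.COLOR_RGB2HSV); G=g(W.reshape(-1,3))*1e3; Z=W[...,2].ravel()
H,S,V=[a.ravel() for a in cv2.split(hsv)]
s=((H<6)|(H>174))&(S>150)&(Z>.058)&(Z<.072)&(abs(G[:,0])<40)&(G[:,1]<90)&(G[:,1]>-150)
print("top face",s.sum(),cv2.minAreaRect(G[s].astype(np.float32)),"zmed",np.median(Z[s]))
cv2.imwrite("pics/s7.png",cv2.resize(p[170:320,230:400,::-1],None,fx=4,fy=4,interpolation=2))
E
```

```text
t 14.57 guide mm [  0.2 -24.1] z 37.5 Fg [ -2.65 -15.83] Fz 1.76 w 0.17
top face 573 ((1.1184844970703125, 34.578712463378906), (55.018226623535156, 101.96018981933594), 0.6565133929252625) zmed 0.06462444709689763
```

View pics/s7.png

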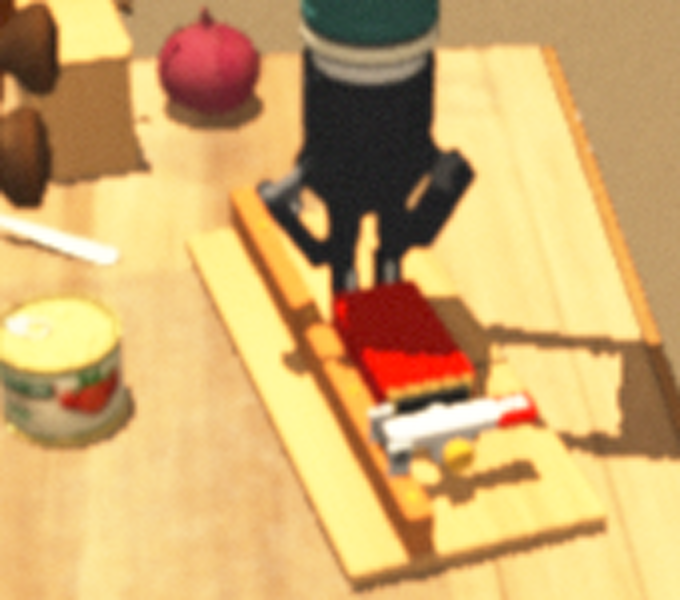

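The wax block sits against the bumper at (432,398), flush with the fence. The estimated contact force is about 10–11 N and was held for 1 s. Now I'll ease off slowly.

Emit:
jog_arm:
  motion:
    - {"dx": 0.015,"dy": -0.026,"dz": 0,"turn": 0}
    - {"dx": 0.015,"dy": -0.026,"dz": 0,"turn": 0}
    - {"dx": 0.015,"dy": -0.026,"dz": 0,"turn": 0}
    - {"dx": 0.015,"dy": -0.026,"dz": 0,"turn": 0}
    - {"dx": 0.015,"dy": -0.026,"dz": 0,"turn": 0}
    - {"dx": 0.015,"dy": -0.026,"dz": 0,"turn": 0}
    - {"dx": 0.015,"dy": -0.026,"dz": 0,"turn": 0}
    - {"dx": 0.015,"dy": -0.026,"dz": 0,"turn": 0}
    - {"dx": 0.015,"dy": -0.026,"dz": 0,"turn": 0}
    - {"dx": 0.015,"dy": -0.026,"dz": 0,"turn": 0}
    - {"dx": 0.015,"dy": -0.026,"dz": 0,"turn": 0}
    - {"dx": 0.015,"dy": -0.026,"dz": 0,"turn": 0}

```text
time: 15.62
tool_pos: [0.5698, 0.0537, 0.037]
tcp_rot: [1.59, 2.705, 0.002]
wrist_force: [2.4, -4.1, 4.1]
width: 0.176
```

```bash
python3 -c "
from h import *
st()"
```

```text
t 15.62 guide mm [  0.1 -24.4] z 37.0 Fg [ 0.08 -4.72] Fz 4.07 w 0.18
```

Emit:
jog_arm:
  motion:
    - {"dx": 0.015,"dy": -0.026,"dz": 0,"turn": 0}
    - {"dx": 0.015,"dy": -0.026,"dz": 0,"turn": 0}
    - {"dx": 0.015,"dy": -0.026,"dz": 0,"turn": 0}
    - {"dx": 0.015,"dy": -0.026,"dz": 0,"turn": 0}
    - {"dx": 0.015,"dy": -0.026,"dz": 0,"turn": 0}
    - {"dx": 0.015,"dy": -0.026,"dz": 0,"turn": 0}
    - {"dx": 0.015,"dy": -0.026,"dz": 0,"turn": 0}
    - {"dx": 0.015,"dy": -0.026,"dz": 0,"turn": 0}
    - {"dx": 0.015,"dy": -0.026,"dz": 0,"turn": 0}
    - {"dx": 0.015,"dy": -0.026,"dz": 0,"turn": 0}
    - {"dx": 0.015,"dy": -0.026,"dz": 0,"turn": 0}
    - {"dx": 0.015,"dy": -0.026,"dz": 0,"turn": 0}

```text
time: 16.62
tool_pos: [0.5689, 0.0515, 0.0347]
tcp_rot: [-1.592, -2.706, 0.001]
wrist_force: [0.6, -0.5, 0.3]
width: 0.174
```

```bash
python3 -c "
from h import *
st()"
```

```text
t 16.62 guide mm [ -1.8 -25.9] z 34.7 Fg [ 0.26 -0.72] Fz 0.32 w 0.17
```

Emit:
jog_arm:
  motion:
    - {"dx": 0.05,"dy": -0.09,"dz": 0,"turn": 0}
    - {"dx": 0.05,"dy": -0.09,"dz": 0,"turn": 0}
    - {"dx": 0.1,"dy": -0.17,"dz": 0,"turn": 0}
    - {"dx": 0.3,"dy": -0.5,"dz": 0,"turn": 0}
    - {"dx": 0.6,"dy": -1.0,"dz": 0,"turn": 0}
    - {"dx": 0.6,"dy": -1.0,"dz": 0,"turn": 0}
    - {"dx": 0,"dy": 0,"dz": 3,"turn": 0}
    - {"dx": 0,"dy": 0,"dz": 3,"turn": 0}
    - {"dx": 1,"dy": -2,"dz": 3,"turn": 0}
    - {"dx": 1,"dy": -2,"dz": 0,"turn": 0}
    - {"dx": 0,"dy": 0,"dz": 0,"turn": 0}

```text
time: 17.53
tool_pos: [0.6116, -0.0214, 0.1293]
tcp_rot: [1.591, 2.699, 0.004]
wrist_force: [0.5, 0.7, 0.2]
width: 0.175
```

```bash
python3 - <<'E'
from h import *
st()
for n in ["side","top"]:
    p,d=viewer.read_camera(n); i=viewer.camera_info(n)
    W=cloud(i,d); hsv=cv2.cvtColor(p,cv2.COLOR_RGB2HSV); G=g(W.reshape(-1,3))*1e3; Z=W[...,2].ravel()
    H,S,V=[a.ravel() for a in cv2.split(hsv)]
    s=((H<6)|(H>174))&(S>150)&(Z>.058)&(Z<.072)&(abs(G[:,0]-2)<33)&(G[:,1]<100)&(G[:,1]>-50)
    print(n,"top face",s.sum(),cv2.minAreaRect(G[s].astype(np.float32)),"zmed",np.median(Z[s]))
    if n=="side": cv2.imwrite("pics/s8.png",cv2.resize(p[170:320,230:400,::-1],None,fx=4,fy=4,interpolation=2))
E
```

```text
t 17.53 guide mm [-1.000e-01 -1.104e+02] z 129.3 Fg [0.81 0.33] Fz 0.18 w 0.18
side top face 586 ((0.972381591796875, 36.68415069580078), (100.32939147949219, 55.503456115722656), 88.88712310791016) zmed 0.06459017846721765
top top face 0 ((0.0, 0.0), (0.0, 0.0), 0.0) zmed nan
  return _methods._mean(a, axis=axis, dtype=dtype,
  ret = ret.dtype.type(ret / rcount)
```

View pics/s8.png

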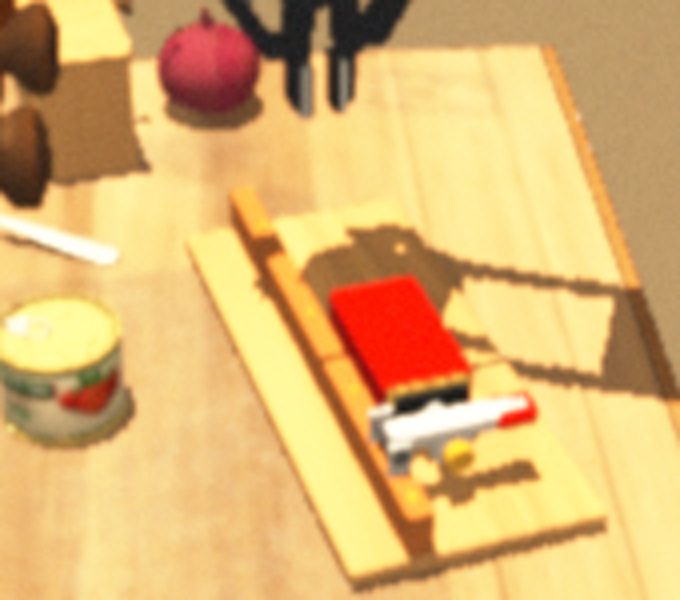

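The block lies flush with the fence, square, with its end at the bumper (432,398). The stop is still down.

```bash
python3 -c "
from h import *
print(bot.finish_job())"
```

```text
the job is handed in; nothing more can be done
None
```

The job is handed in, at about 17.6 s of the 67 s allowed; no verdict was reported. I flipped the stop down and slid the cheese along the fence to the bumper. I then held it there for about 1 s, eased off and let go.

- **Stop:** I pressed it onto its hard end stop (17.6 N down on the tab, with no further movement). It still looks level in the last picture.
- **Push:** The total push at the wrist was 15–16 N. Taking off 4–6 N of sliding friction leaves about 10–11 N on the bumper. The bumper's compression also suggests about 10 N. The bumper force itself could not be measured.
- **Cheese:** The last side-camera fit puts its centre at guide x ≈ +1 mm and yaw ≈ 0.02 rad, with its top at 65 mm, so it lies flat. In the picture its end is against the bumper. That it still touches is not measured: I infer it because the arm had backed off only about 2 mm when the force fell away.
- **Failed or missing checks:** The final top-camera check found no cheese pixels, so only the side view confirms the final pose. In the first measurements the two cameras disagreed by up to 5 mm along the lane, so I found the bumper by feel.
- **Bystanders:** The onion and tin look unmoved in the last picture. The lemon was outside the final crop, but the arm stayed well above it.

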